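Return the reagent bottles to their pinned bays

ROBOT

A 7-joint arm with a two-finger parallel gripper is mounted at the origin on the work surface. World frame = base frame: x ahead of the robot, y to its left, z up, the work surface at z = 0. Lengths are in m, angles in rad, forces in N, time in s.
With the tool pointing down it reaches from about 0.4 to 0.875 m from the base axis. Payload 4.4 kg.
Tool frame: the origin (TCP) lies between the finger pads; the fingertips stand 19 mm ahead of it and the grasp point (between the pads) is the TCP (nose_length is the distance from the TCP to the fingertips, in m); z points along the fingers, y is the direction in which the jaws open and shut (so a half turn about z gives the same grasp; the last joint's range is limited). The gripper opens to 85 mm and grips with 20 to 120 N. Pads are 22 mm wide; open, the fingers measure 114 mm over their backs; the gripper's body (76 mm by 85 mm) begins 54 mm behind the grasp point. The pads swing forward as they close: fully open they stand 13 mm farther back than shut.
Start: joints at [1.18, 0.628, 0.038, 1.517, -0.027, 0.996, -0.02], TCP at [0.207, -0.616, 0.25] pointing down, gripper open.
Joint ranges: [-3.06, 3.06], [-0.37, 2.12], [-1.25, 1.32], [0.18, 2.47], [-1.1, 4.24], [0.23, 1.98], [-2.94, 2.94]. Speed limits (rad/s): [2.57, 2.57, 3.14, 3.14, 3.14, 3.14, 3.14].

INTERFACE

Orientations are given as a 3x3 rotation matrix whose columns are the frame's x, y, z axes.
In Python, from rig import * gives the robot as it stands.
- The arm moves only by the tool send_rows, never from a script. Its argument "rows" is one flat list of numbers, 5 for each row, row after row: the closure, from -1 (fully open) to 1 (shut), so that 0 is half open, then the shift along the world's x, y, z in cm, then the turn about the world's z in rad. In form: [claw, tx, ty, tz, twist, claw, tx, ty, tz, twist, ...]. A call has 1 to 20 rows; each row is the pose to reach, as a shift and turn from the pose measured when the call began; what a row does not reach only later rows make up. A row lasts 1/12 s, in which the tool goes at most 41.7 mm and 7.16 degrees, less where a joint would pass 70% of its speed; a pose out of reach is approached as far as the arm can. A call with a gripper value outside its range is refused whole. The fingers move at their own pace and stop on an object; "squeeze" is the grip in N (left out, the last holds). Time passes only in rows, so rows that repeat a pose let the fingers close. It gives the time, the measured TCP pose, the force and the opening at its end, in the units of the state.
- sense(): the state, without advancing time (a new reading comes with each control period).
- get_image(name): name is "scene" or "top" or "wrist"; returns a dict with "pixels" (480x640x3 uint8, red, green, blue), "fovy" (degrees; the focal length in pixels is half the picture's height over the tangent of half this angle, whatever the lens; pixels are square), "cx", "cy" (the principal point, pixels), "k1" (the pictures are not rectified: a ray, as slopes to the right and down, at radius r is drawn at 1 + k1 r^2 times it, then the intrinsics apply), "R" (3x3) and "t" (3): a world point X has camera coordinates R X + t; the wrist camera has in their place "T_tool_cam" (4x4, takes a point from camera to tool coordinates, whose origin is the TCP and whose axes are the flange's). Camera axes: x right, y down, z forward; pixel columns grow to the right and rows downward; lengths in m; the calibration is good to about 2 mm. A picture is of the moment at which its call begins: read the wrist's pose just before it. There is no depth.
- sign_off(): hands the job in, once; it reports no verdict.
The state is a dict: "clock": time; "joints": joint angles; "dq": joint speeds; "joint_torque": joint torques, N m; "tool_pos": TCP position; "ee_rot": TCP orientation; "ft_force": force on the tool from outside, world axes, zero at the start; "torque": the same for the moment, N m; "opening": finger opening in m.
Only numpy, scipy, OpenCV 4.12 (cv2) and the standard library are available. Lean on these libraries where they do the work, as an engineer would, in place of code of your own. Each camera call takes 0.05 s, during which the arm holds its last target.

TASK

Stand each of the four amber reagent bottles upright in the pinned bay whose dark footprint matches its foot: the large round, the small round, the square and the flat oblong one, each centred on its footprint, the square and the flat one lined up with it. Set the bottles down gently without dropping or tipping them, and leave the beaker and the vial standing where they are.

Things in the scene. Friction and masses are not known exactly. Their poses are not given: they have to be found in the camera images.
- bottle_large: Loose closed amber glass bottle, white label, round white screw cap 26 mm tall (grip it from above, any yaw) over a narrower neck; starts upright, any yaw, 0.07 to 0.31 kg. Origin: centre of underside. The large round bottle: body 66 mm in diameter, 118 mm high to the top of the cap, cap diameter 38 mm; clear 34 mm from the cap's top down to the shoulder.
- bottle_small: Loose closed amber glass bottle, white label, round white screw cap 26 mm tall (grip it from above, any yaw) over a narrower neck; starts upright, any yaw, 0.07 to 0.31 kg. Origin: centre of underside. The small round bottle: body 44 mm in diameter, 96 mm high to the top of the cap, cap diameter 32 mm; clear 32 mm from the cap's top down to the shoulder.
- bottle_square: Loose closed amber glass bottle, white label, round white screw cap 26 mm tall (grip it from above, any yaw) over a narrower neck; starts upright, any yaw, 0.07 to 0.31 kg. Origin: centre of underside. The square bottle: body 54 x 54 mm (sides along its x and y), 114 mm high to the top of the cap, cap diameter 36 mm; clear 34 mm from the cap's top down to the shoulder.
- bottle_flat: Loose closed amber glass bottle, white label, round white screw cap 26 mm tall (grip it from above, any yaw) over a narrower neck; starts upright, any yaw, 0.07 to 0.31 kg. Origin: centre of underside. The flat oblong bottle: body 70 mm along its x, 40 mm along its y, 116 mm high to the top of the cap, cap diameter 32 mm; clear 34 mm from the cap's top down to the shoulder.
- bay_large: Fixed white board, 8 mm thick (a bottle's underside rests 8 mm above the bench), flat dark footprint in its middle, four upright pins to 40 mm above the bench, about 10 mm clear of the bottle. Origin: centre of the board's underside, below the footprint's centre. Board 100 x 100 mm, footprint a large disc (70 mm), pins towards the corners of the board.
- bay_small: Fixed white board, 8 mm thick (a bottle's underside rests 8 mm above the bench), flat dark footprint in its middle, four upright pins to 40 mm above the bench, about 10 mm clear of the bottle. Origin: centre of the board's underside, below the footprint's centre. Board 100 x 100 mm, footprint a small disc (48 mm), pins towards the corners of the board.
- bay_square: Fixed white board, 8 mm thick (a bottle's underside rests 8 mm above the bench), flat dark footprint in its middle, four upright pins to 40 mm above the bench, about 10 mm clear of the bottle. Origin: centre of the board's underside, below the footprint's centre. Board 100 x 100 mm, footprint a 58 mm square with sides along the board's x and y, a pin in front of the middle of each side.
- bay_flat: Fixed white board, 8 mm thick (a bottle's underside rests 8 mm above the bench), flat dark footprint in its middle, four upright pins to 40 mm above the bench, about 10 mm clear of the bottle. Origin: centre of the board's underside, below the footprint's centre. Board 116 mm along its x, 86 mm along its y, footprint an oblong 74 mm along x, 44 mm along y, a pin in front of the middle of each side.
- beaker: Empty clear glass beaker, 48 mm in diameter, 55 mm high, loose, standing among the boards. Origin: centre of its underside. Leave it alone. Nothing else standing between the bottles and boards is taller than 60 mm.
- vial: Small clear glass vial with a bare metal cap, 28 mm in diameter, 48 mm high, loose, standing between two of the boards. Origin: centre of its underside. Leave it alone.
There are look-alikes about, which are no part of the job. What is shaped like the bottle_small but turquoise is not meant.

How it is judged:
At the end, for the whole second after the job is handed in: Each bottle rests upright (0.1 rad) on its own bay's board, centre within 12 mm of the footprint's centre, underside 4 to 13 mm above the bench; square bottle within 0.26 rad of its footprint (any quarter turn), flat one within 0.26 rad (either way round) (horizontal distance between bottle_large and bay_large below 0.012 m and z of bottle_large in the frame of bay_large between 0.004 and 0.013 m and angle between each of bottle_large, bottle_small, bottle_square, bottle_flat's own z axis and vertical below 0.1 rad and linear speed of each of bottle_large, bottle_small, bottle_square, bottle_flat below 0.02 m/s and horizontal distance between bottle_small and bay_small below 0.012 m and z of bottle_small in the frame of bay_small between 0.004 and 0.013 m and horizontal distance between bottle_square and bay_square below 0.012 m and z of bottle_square in the frame of bay_square between 0.004 and 0.013 m and horizontal distance between bottle_flat and bay_flat below 0.012 m and z of bottle_flat in the frame of bay_flat between 0.004 and 0.013 m and (angle between the x axis of bottle_square and the x axis of bay_square, either way round below 0.26 rad or angle between the x axis of bottle_square and the y axis of bay_square, either way round below 0.26 rad) and angle between the x axis of bottle_flat and the x axis of bay_flat, either way round below 0.26 rad); the robot touches nothing.
It fails at once if a bottle tipped over (angle between any of bottle_large, bottle_small, bottle_square, bottle_flat's own z axis and vertical above 0.7 rad).
It fails at once if a bottle dropped or knocked away (faster than 0.5 m/s with no finger on it) ((linear speed of bottle_large above 0.5 m/s and contact force between the fingers and bottle_large below 0.05 N) or (linear speed of bottle_small above 0.5 m/s and contact force between the fingers and bottle_small below 0.05 N) or (linear speed of bottle_square above 0.5 m/s and contact force between the fingers and bottle_square below 0.05 N) or (linear speed of bottle_flat above 0.5 m/s and contact force between the fingers and bottle_flat below 0.05 N)).
It fails at once if the beaker shifted by more than 30 mm or knocked over (distance of beaker from where it was at the start of the episode above 0.03 m or angle between beaker's own z axis and vertical above 0.7 rad).
It fails at once if the vial shifted by more than 30 mm or knocked over (distance of vial from where it was at the start of the episode above 0.03 m or angle between vial's own z axis and vertical above 0.7 rad).
It also fails if it takes over 112 s, if anything falls off the work surface, if the arm or the gripper's body presses on something with over 40 N, if the wrist force passes 120 N, or if a joint passes its speed limit or range.

## Working session

There is one attempt and no reset: what is moved stays moved. The work goes in short steps, Python scripts to look and compute and a tool call to move; the robot and the scene stay as the last step left them, time stands still between calls to the robot, and variables do not carry over. Pictures are saved under pics/ and viewed, and the job is handed in when it is done.

Besides the shell and the picture viewer there is one more tool, called after "Request:" by a JSON object that holds its "method" and its "body". send_rows: Moves the arm, as the interface text tells. Its arguments: {"type":"object","properties":{"rows":{"type":"array"},"squeeze":{"type":"number"}},"required":["rows"]}

```bash
ls; mkdir -p pics; cat > h.py <<'E'
from rig import *
import numpy as np, cv2
def save(name,fn):
    s=sense(); im=get_image(name)
    cv2.imwrite('pics/'+fn,im['pixels'][:,:,::-1])
    np.savez('pics/'+fn[:-4]+'.npz',pos=s['tool_pos'],rot=s['ee_rot'],**im)
    return s,im
E
python3 - <<'E'
from h import *
for n in ['scene','top','wrist']:
    s,im=save(n,n+'0.png')
    print(n,{k:v for k,v in im.items() if k!='pixels'})
print(s)
E
```

```text
pics
scene {'fovy': 50.41651466023329, 'cx': 310.9585814647551, 'cy': 239.09362367156305, 'k1': -0.10793184346885303, 'R': array([[-0.79409667,  0.60769411, -0.01087861],
       [ 0.46214997,  0.59209039, -0.66018662],
       [-0.3947504 , -0.52927954, -0.75102282]]), 't': array([ 0.38647971, -0.22004285,  1.3223515 ])}
top {'fovy': 53.60798410578132, 'cx': 317.8460741375614, 'cy': 228.2016055365799, 'k1': -0.06291386485740268, 'R': array([[-0.02885989, -0.9995556 , -0.00746379],
       [-0.99279181,  0.02953195, -0.11615633],
       [ 0.11632513,  0.00405773, -0.9932029 ]]), 't': array([0.02468034, 0.48297055, 0.91969668])}
wrist {'fovy': 61.37612351063813, 'cx': 314.5859967575797, 'cy': 241.39488275038116, 'k1': -0.04976635444843433, 'T_tool_cam': array([[ 2.24971312e-05, -9.52657286e-01, -3.04046205e-01,
         7.77302549e-02],
       [ 9.99999939e-01,  1.27729114e-04, -3.26216673e-04,
         2.81246602e-04],
       [ 3.49608243e-04, -3.04046179e-01,  9.52657230e-01,
        -1.22932938e-01],
       [ 0.00000000e+00,  0.00000000e+00,  0.00000000e+00,
         1.00000000e+00]])}
{'clock': 0.1, 'joints': array([ 1.18017263,  0.62926021,  0.03846403,  1.51827946, -0.02698021,
        0.99629336, -0.01999662]), 'dq': array([-0.00036401, -0.00268925, -0.00080169, -0.0025717 , -0.00018527,
        0.00020689,  0.00040867]), 'joint_torque': array([ 3.47849025e-03, -5.64515555e+01,  1.23062868e+00, -1.93969095e+01,
        1.13313028e-02,  5.38032793e-03,  1.17889510e-05]), 'tool_pos': array([ 0.20728558, -0.61550082,  0.24947345]), 'ee_rot': array([[ 9.47707533e-01,  3.19139594e-01, -5.92812092e-04],
       [ 3.19140142e-01, -9.47706155e-01,  1.61663047e-03],
       [-4.58808761e-05, -1.72128301e-03, -9.99998518e-01]]), 'ft_force': array([-0.27528449,  0.70490103, -0.53554747]), 'torque': array([0.02178472, 0.03655118, 0.03359236]), 'opening': 0.0854280812132751}
```

View pics/scene0.png

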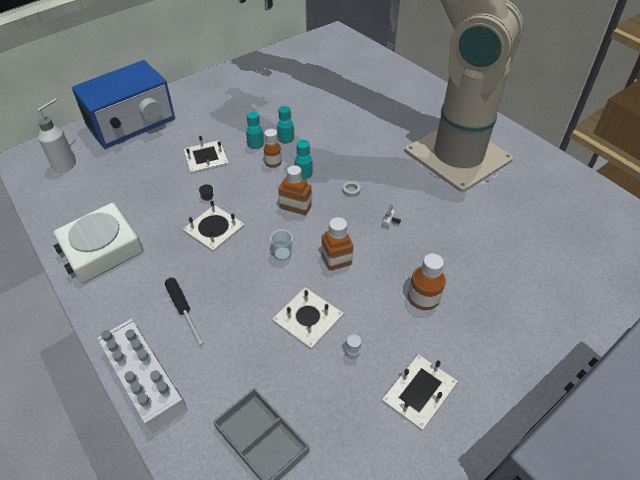

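View pics/top0.png

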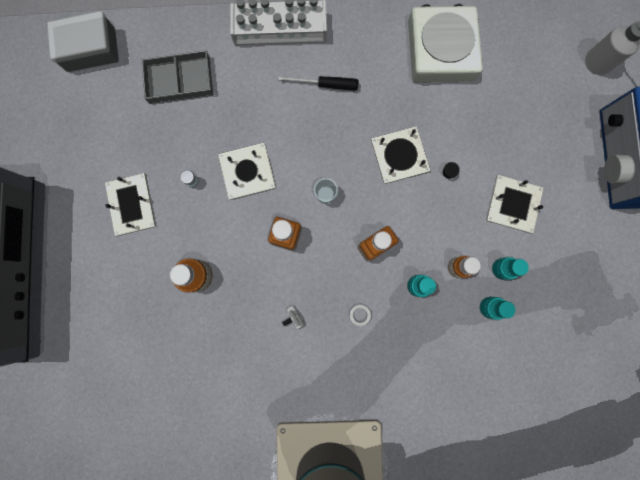

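View pics/wrist0.png

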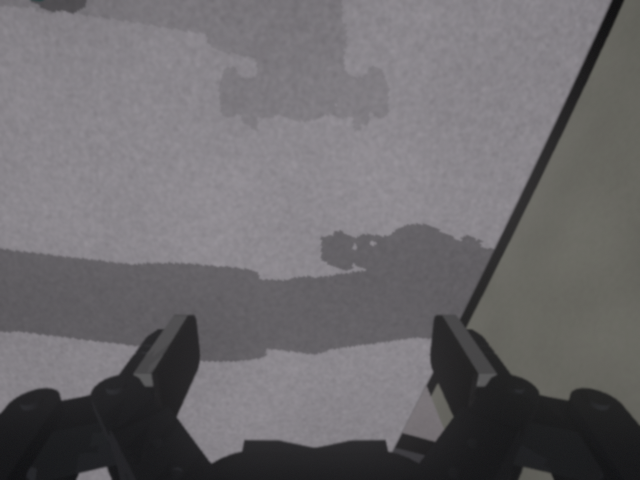

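```bash
cat >> h.py <<'E'
def K(im):
    f=240/np.tan(np.radians(im['fovy'])/2); return f
def rays(im,uv,pos=None,rot=None):
    """origin, unit dirs in world for Nx2 pixels"""
    f=K(im); uv=np.atleast_2d(np.float64(uv))
    cm=np.array([[f,0,im['cx']],[0,f,im['cy']],[0,0,1]])
    n=cv2.undistortPoints(uv.reshape(-1,1,2),cm,np.array([float(im['k1']),0,0,0])).reshape(-1,2)
    d=np.c_[n,np.ones(len(n))]
    if 'T_tool_cam' in im:
        T=im['T_tool_cam']; R=rot@T[:3,:3]; o=rot@T[:3,3]+pos
    else:
        R=im['R'].T; o=-R@im['t']
    d=d@R.T; return o,d/np.linalg.norm(d,axis=1)[:,None]
def plane(im,uv,z,**k):
    o,d=rays(im,uv,**k); return o+d*((z-o[2])/d[:,2])[:,None]
def tri(o1,d1,o2,d2):
    A=np.c_[d1,-d2]; s=np.linalg.lstsq(A,o2-o1,rcond=None)[0]
    p,q=o1+s[0]*d1,o2+s[1]*d2; return (p+q)/2,np.linalg.norm(p-q)
def load(fn):
    z=np.load('pics/'+fn+'.npz'); return {k:z[k] for k in z.files}
def blobs(mask,amin=30):
    n,l,st,c=cv2.connectedComponentsWithStats(mask.astype(np.uint8)*255 if mask.dtype==bool else mask)
    return [(c[i],st[i],l==i) for i in range(1,n) if st[i,4]>=amin]
E
python3 - <<'E'
from h import *
for n in ['scene0','top0']:
    im=load(n); hsv=cv2.cvtColor(im['pixels'],cv2.COLOR_RGB2HSV)
    print(n)
    H,S,V=[hsv[:,:,i].astype(int) for i in range(3)]
    for nm,m in [('white',(V>180)&(S<40)),('black',(V<45)),('amber',(H<15)&(S>140)&(V>60))]:
        for c,st,l in blobs(m,60):
            if st[4]<6000: print(nm,c.round(1),st)
E
```

```text
scene0
white [31.5 10.3] [  0   0  74  25 421]
white [ 49.3 135.7] [ 42 129  16  12 107]
white [270.5 132. ] [265 129  12   7  70]
white [205.3 156.5] [184 141  44  30 474]
white [293.7 169.9] [287 166  14   9  96]
white [ 95.6 235. ] [  54  203   83   67 2031]
white [213.  227.8] [183 206  61  44 723]
white [337.8 223.3] [329 217  18  13 169]
white [433.5 260.6] [424 253  20  16 236]
white [307.8 317.7] [ 273  287   70   60 1593]
white [140.5 372.1] [  99  318   83  105 2220]
white [353.6 340.2] [347 334  14  13 138]
white [419.7 391.9] [ 383  354   75   76 1674]
black [11.8  3.8] [  0   0  36  13 237]
black [590.7  75.2] [579  48  24  56 138]
black [633.8  72.2] [626  55  14  32 121]
black [ 86.5 117.8] [ 78 102  19  33 115]
black [114.9 122.5] [110 118  10  10  73]
black [183. 303.] [176 289  13  25  66]
black [563.2 393.3] [541 382  33  37  74]
amber [271.6 148.6] [264 143  16  13 134]
amber [295.  188.8] [279 178  32  23 401]
amber [337.5 244.7] [323 232  30  26 411]
amber [428.2 282.5] [412 267  33  30 535]
top0
white [288.   23.6] [235   1  91  33 739]
white [279.4   8.9] [270
[... 595 characters left out ...]
 35.5] [627  28  13  13  70]
black [189.7  56.5] [177  53  28  12 112]
black [152.8  68.5] [144  58  29  38 175]
black [338.3  83. ] [318  77  40  14 431]
black [181.1  96.2] [148  88  64  15 184]
black [615.  120.2] [608 114  15  13 169]
black [400.3 154.3] [385 140  32  32 742]
black [246.1 170.2] [236 161  21  20 323]
black [450.4 170.2] [443 163  16  15 187]
black [129.  203.7] [117 186  26  36 618]
black [515.  203.2] [499 188  32  31 643]
black [342.2 460.9] [300 444  64  36 675]
amber [287.2 237.1] [269 221  31  28 312]
amber [390.8 235.3] [381 227  17  20 105]
amber [369.3 248.6] [360 236  24  24 253]
amber [458.4 266.8] [453 256  16  21 127]
amber [194.3 275.3] [179 259  27  33 448]
```

```bash
python3 - <<'E'
from h import *
S,T=load('scene0'),load('top0')
caps={'small':((270.5,132),(472,265.2)),'flat':((293.7,169.9),(382.4,239.8)),'square':((337.8,223.3),(281.2,229.2)),'large':((433.5,260.6),(179.3,274.3))}
hh={'small':.096,'flat':.116,'square':.114,'large':.118}
for k,(a,b) in caps.items():
    o1,d1=rays(S,a);o2,d2=rays(T,b);p,e=tri(o1,d1[0],o2,d2[0])
    print(k,p.round(4),round(e,4),'top@h',plane(T,b,hh[k])[0].round(4),'scene@h',plane(S,a,hh[k])[0].round(4))
print('boards')
def foot(im,box,th):
    x,y,w,h=box; c=im['pixels'][y:y+h,x:x+w].max(2)
    m=(c<th).astype(np.uint8)*255
    m=cv2.morphologyEx(m,cv2.MORPH_OPEN,cv2.getStructuringElement(cv2.MORPH_ELLIPSE,(7,7)))
    b=max(blobs(m,20),key=lambda t:t[1][4]); 
    cn=cv2.findContours(b[2].astype(np.uint8),cv2.RETR_EXTERNAL,cv2.CHAIN_APPROX_NONE)[0][0].reshape(-1,2)+[x,y]
    return b[0]+[x,y],cn
for k,bs,bt in [('large',(183,206,61,44),(372,127,58,56)),('small',(273,287,70,60),(219,143,56,56)),('flat',(383,354,75,76),(105,173,50,62)),('square',(184,141,44,30),(488,175,55,57))]:
    cs,ns=foot(S,bs,75); ct,nt=foot(T,bt,60)
    p,e=tri(rays(S,cs)[0],rays(S,cs)[1][0],rays(T,ct)[0],rays(T,ct)[1][0])
    print(k,cs.round(1),ct.round(1),'tri',p.round(4),round(e,4),'top@8',plane(T,ct,.008)[0].round(4),'sc@8',plane(S,cs,.008)[0].round(4))
    for im,c in((T,nt),(S,ns)):
        q=plane(im,c,.008)[:,:2].astype(np.float32); r=cv2.minAreaRect(q*1000); print('   rect',np.round(r[0],1),np.round(r[1],1),round(r[2],1))
E
```

```text
small [ 0.3994 -0.2725  0.0969] 0.0026 top@h [ 0.3984 -0.2719  0.096 ] scene@h [ 0.3995 -0.2748  0.096 ]
flat [ 0.4497 -0.1066  0.1152] 0.0024 top@h [ 0.4487 -0.1057  0.116 ] scene@h [ 0.4509 -0.1068  0.116 ]
square [0.4746 0.0758 0.1141] 0.0026 top@h [0.4736 0.0767 0.114 ] scene@h [0.4754 0.0748 0.114 ]
large [0.3976 0.2609 0.1186] 0.002 top@h [0.3969 0.2618 0.118 ] scene@h [0.3979 0.26   0.118 ]
boards
large [212.9 225.8] [400.4 154. ] tri [ 0.6373 -0.1666  0.0087] 0.0034 top@8 [ 0.6361 -0.1656  0.008 ] sc@8 [ 0.6381 -0.1687  0.008 ]
   rect [ 636.3 -165.8] [64.8 64.2] 88.4
   rect [ 637.4 -169.2] [66.1 64. ] 60.9
small [307.4 315.5] [246.  170.1] tri [0.6125 0.1552 0.0087] 0.0026 top@8 [0.6117 0.1562 0.008 ] sc@8 [0.6132 0.154  0.008 ]
   rect [611.9 156.2] [42.3 41.2] 43.4
   rect [613.5 153.3] [43.9 43.6] 12.9
flat [419.8 389.9] [129.  203.7] tri [0.5497 0.4009 0.0074] 0.0024 top@8 [0.5488 0.4015 0.008 ] sc@8 [0.5509 0.4002 0.008 ]
   rect [549.1 400.2] [69.5 43.9] 11.6
   rect [551.1 400.2] [74.6 42.5] 12.2
square [205.2 154.7] [515.1 203.3] tri [ 0.5265 -0.3989  0.0099] 0.0029 top@8 [ 0.5256 -0.3986  0.008 ] sc@8 [ 0.5264 -0.4027  0.008 ]
   rect [ 526.4 -397.3] [58.1 54.4] 71.6
   rect [ 526.4 -402.5] [53.6 54.3] 73.3
```

```bash
python3 - <<'E'
import cv2
a=cv2.imread('pics/top0.png');cv2.imwrite('pics/zt.png',cv2.resize(a[190:300,150:550],(800,220),interpolation=cv2.INTER_CUBIC))
a=cv2.imread('pics/scene0.png');cv2.imwrite('pics/zs.png',cv2.resize(a[120:320,250:450],(600,600),interpolation=cv2.INTER_CUBIC))
E
```

```text
(no output)
```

View pics/zt.png

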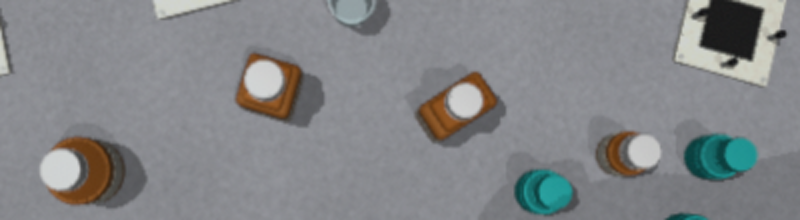

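View pics/zs.png

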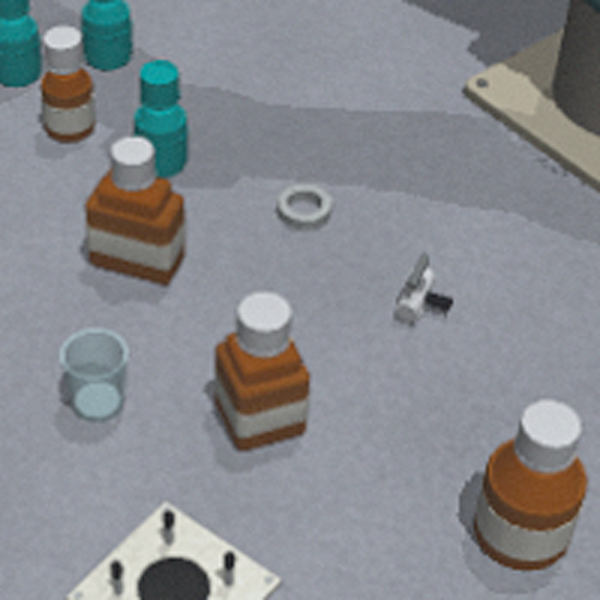

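```bash
python3 - <<'E'
from h import *
S,T=load('scene0'),load('top0')
def get(im,kind):
    hsv=cv2.cvtColor(im['pixels'],cv2.COLOR_RGB2HSV);H,Sa,V=[hsv[:,:,i].astype(int) for i in range(3)]
    return ((H<20)&(Sa>90)&(V>40)) if kind=='a' else ((H>80)&(H<100)&(Sa>120))
for n,im in (('S',S),('T',T)):
    for c,st,l in blobs(get(im,'t'),60): print(n,'turq',c.round(1),st, plane(im,c,.05)[0].round(3))
cv2.imwrite('pics/amb.png',cv2.resize(get(T,'a').astype(np.uint8)[190:300,150:550]*255,(800,220)))
for nm,x0,y0,x1,y1 in (('square',262,214,306,255),('flat',350,222,404,264)):
    m=get(T,'a')[y0:y1,x0:x1].astype(np.uint8)
    pts=np.argwhere(m)[:,::-1]+[x0,y0]
    for z in (.03,.08):
        q=plane(T,pts,z)[:,:2].astype(np.float32)*1000
        h=cv2.convexHull(q); r=cv2.minAreaRect(h); print(nm,z,np.round(r[0]),np.round(r[1]),round(r[2],1))
E
```

```text
S turq [284.9 125.3] [278 106  16  37 477] [ 0.321 -0.328  0.05 ]
S turq [253.9 130.7] [246 112  17  37 504] [ 0.398 -0.36   0.05 ]
S turq [303.7 158.3] [295 140  17  39 472] [ 0.363 -0.19   0.05 ]
T turq [509.6 267.9] [492 257  36  23 617] [ 0.392 -0.36   0.05 ]
T turq [421.3 285.5] [408 275  28  22 488] [ 0.364 -0.186  0.05 ]
T turq [496.7 307.9] [480 297  35  23 614] [ 0.316 -0.33   0.05 ]
square 0.03 [476.  78.] [56. 55.] 71.5
square 0.08 [471.  74.] [53. 52.] 71.5
flat 0.03 [ 451. -109.] [40. 73.] 31.7
flat 0.08 [ 447. -102.] [38. 69.] 31.7
```

Request:
{"method": "send_rows", "body": {"rows": [-0.5,5,9,0,0.2,-0.5,10,18,0,0.5,-0.5,15,27,0,0.75,-0.5,17.5,32,0,0.9,-0.5,19.2,34.3,0,0.9,-0.5,19.2,34.3,0,0.9,-0.5,19.2,34.3,0,0.9,-0.5,19.2,34.3,0,0.9,-0.5,19.2,34.3,0,0.9,-0.5,19.2,34.3,0,0.9,-0.5,19.2,34.3,0,0.9,-0.5,19.2,34.3,0,0.9,-0.5,19.2,34.3,0,0.9,-0.5,19.2,34.3,0,0.9]}}

```text
clock: 1.32
tool_pos: [0.3984, -0.2741, 0.2494]
ee_rot: [[0.342, 0.94, -0.002], [0.94, -0.342, -0.0], [-0.001, -0.002, -1.0]]
ft_force: [-0.3, -0.3, 0.3]
opening: 0.064
```

```bash
python3 - <<'E'
from h import *
s,im=save('wrist','w1.png'); print(s['tool_pos'],s['joints'].round(3),s['opening'],s['clock'],s['ft_force'].round(2))
print(s['ee_rot'].round(3))
E
```

```text
[ 0.39835424 -0.27409564  0.24944164] [ 0.72   0.402 -0.242  1.964  0.133  0.793  0.054] 0.06400955785722956 1.3167 [-0.33 -0.26  0.28]
[[ 0.342  0.94  -0.002]
 [ 0.94  -0.342 -0.   ]
 [-0.001 -0.002 -1.   ]]
```

View pics/w1.png

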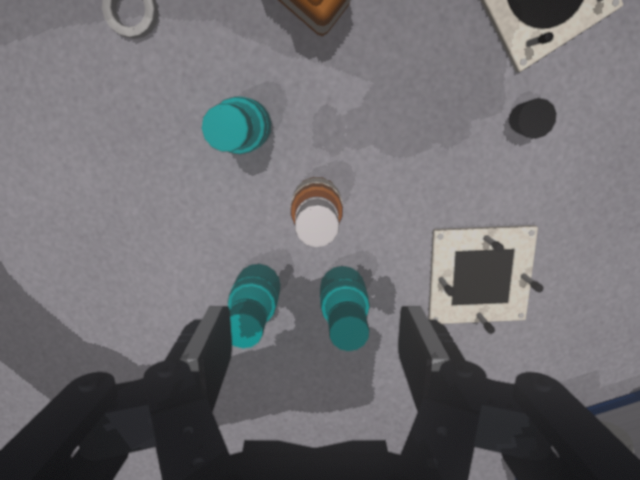

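```bash
python3 - <<'E'
from h import *
w=load('w1'); k=dict(pos=w['pos'],rot=w['rot'])
hsv=cv2.cvtColor(w['pixels'],cv2.COLOR_RGB2HSV)
m=(hsv[:,:,2]>170)&(hsv[:,:,1]<40)
for c,st,l in blobs(m,300): print(c.round(1),st,plane(w,c,.096,**k)[0].round(4))
for uv in ((250,325),(347,330)): print(plane(w,uv,.096,**k)[0].round(4))
m=hsv[:,:,2]<60
for c,st,l in blobs(m,300): print('dark',c.round(1),st,plane(w,c,.008,**k)[0].round(4))
E
```

```text
[543.8  28.2] [ 487    0  135   70 2714] [ 0.5785 -0.2007  0.096 ]
[316.4 225.8] [ 296  206   42   41 1334] [ 0.3996 -0.2736  0.096 ]
[481.7 272.5] [ 431  227  106   96 5086] [ 0.5027 -0.3491  0.096 ]
[ 0.3245 -0.3307  0.096 ]
[ 0.3934 -0.3602  0.096 ]
dark [543.8  10.9] [ 508    0   74   28 1473] [ 0.6301 -0.1876  0.008 ]
dark [532.6 117.9] [ 509   99   46   38 1324] [ 0.6031 -0.2688  0.008 ]
dark [316.1 426.4] [    0   307   640   173 48866] [ 0.3118 -0.5158  0.008 ]
```

Request:
{"method": "send_rows", "body": {"rows": [-0.5,0.1,0.1,-4,0,-0.5,0.1,0.1,-8,0,-0.5,0.1,0.1,-11,0,-0.5,0.1,0.1,-13,0,-0.5,0.1,0.1,-15,0,-0.5,0.1,0.1,-16,0,-0.5,0.1,0.1,-16.6,0,-0.5,0.1,0.1,-16.6,0,-0.5,0.1,0.1,-16.6,0,1,0.1,0.1,-16.6,0,1,0.1,0.1,-16.6,0,1,0.1,0.1,-16.6,0,1,0.1,0.1,-16.6,0,1,0.1,0.1,-16.6,0,1,0.1,0.1,-16.6,0,1,0.1,0.1,-16.6,0], "squeeze": 40}}

```text
clock: 2.7
tool_pos: [0.3999, -0.2734, 0.0845]
ee_rot: [[0.342, 0.94, -0.0], [0.94, -0.342, -0.001], [-0.001, -0.0, -1.0]]
ft_force: [-1.6, 0.1, 5.4]
opening: 0.0311
```

Request:
{"method": "send_rows", "body": {"rows": [1,0,0,0.5,0,1,0,0,2,0,1,0,0,4.5,0,1,0,0,7.5,0,1,0,0,10.5,0,1,0,0,13,0,1,0.3,0.5,14.5,0,1,1,2,15,0.05,1,2,4,15,0.1,1,3.2,6.5,15,0.15,1,4.5,9,15,0.2,1,5.8,11.7,15,0.25,1,7.1,14.4,15,0.3,1,8.5,17.1,15,0.35,1,9.8,19.8,15,0.4,1,11.1,22.5,15,0.45,1,12.5,25.2,15,0.5,1,13.8,27.9,15,0.55,1,15.2,30.6,15,0.6,1,16.5,33.3,15,0.6]}}

```text
clock: 4.37
tool_pos: [0.5645, 0.0623, 0.2338]
ee_rot: [[-0.254, 0.967, -0.001], [0.967, 0.254, -0.001], [-0.0, -0.001, -1.0]]
ft_force: [0.3, -0.3, -1.1]
opening: 0.0309
```

```bash
python3 - <<'E'
from h import *
s,im=save('wrist','w2.png'); print(s['tool_pos'],s['joints'].round(3),s['opening'],s['clock'],s['ft_force'].round(2))
E
```

```text
[0.56447487 0.06228192 0.23379229] [ 0.111  0.557 -0.415  1.761  0.28   0.884 -0.171] 0.030883405991873374 4.3667 [ 0.27 -0.25 -1.15]
```

View pics/w2.png

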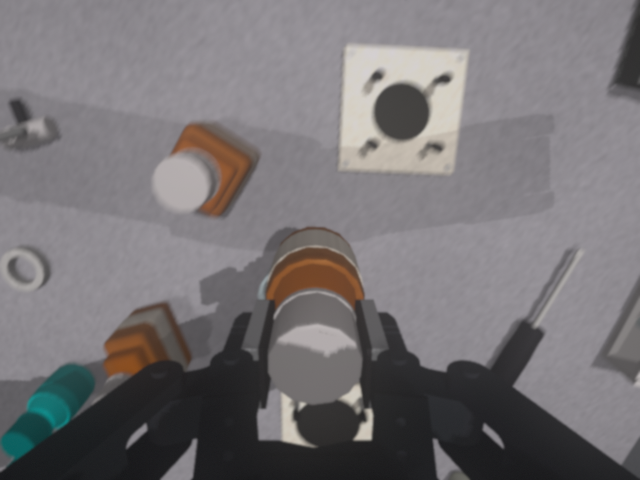

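```bash
python3 - <<'E'
from h import *
w=load('w2'); k=dict(pos=w['pos'],rot=w['rot'])
V=cv2.cvtColor(w['pixels'],cv2.COLOR_RGB2HSV)[:,:,2]
m=(V<70).astype(np.uint8); m[250:]=0
m=cv2.morphologyEx(m,cv2.MORPH_OPEN,np.ones((13,13),np.uint8))
for c,st,l in blobs(m>0,300): print('dark',c.round(1),st,plane(w,c,.008,**k)[0].round(4))
hsv=cv2.cvtColor(w['pixels'],cv2.COLOR_RGB2HSV)
m=(hsv[:,:,2]>135)&(hsv[:,:,1]<30); m[:140]=0;m[230:]=0;m[:,260:]=0
for c,st,l in blobs(m,500): print(c.round(1),st,plane(w,c,.114,**k)[0].round(4))
E
```

```text
dark [630.9  58. ] [619  20  21  66 999] [0.784  0.2487 0.008 ]
dark [410.  105.8] [ 392   87   34   42 1021] [0.6189 0.163  0.008 ]
[123.3 202.2] [   0  140  210   90 7122] [0.4432 0.0569 0.114 ]
```

```bash
python3 - <<'E'
from h import *
w=load('w2'); k=dict(pos=w['pos'],rot=w['rot'])
V=w['pixels'].max(2); print(V[111,360:440:4])
m=(V[60:160,350:455]<90).astype(np.uint8)
m=cv2.morphologyEx(m,cv2.MORPH_OPEN,cv2.getStructuringElement(2,(25,25)))
for c,st,l in blobs(m>0,300): print('dark',c+[350,60],st,plane(w,c+[350,60],.008,**k)[0].round(4))
c=np.float32([[346,44],[468,49],[457,174],[340,170]]);q=plane(w,c,.008,**k);print(q.round(4),q.mean(0))
E
```

```text
[212 212 212 170  75  71  70  70  70  69  69  69  68  68  67  68  68  97
 196 212]
dark [401.34848485 111.37878788] [  26   25   52   54 2244] [0.6134 0.1569 0.008 ]
[[0.5551 0.1945 0.008 ]
 [0.6502 0.2168 0.008 ]
 [0.6763 0.1201 0.008 ]
 [0.5774 0.0973 0.008 ]] [0.61473956 0.15718835 0.008     ]
```

Request:
{"method": "send_rows", "body": {"rows": [1,1.2,2.3,0,0,1,2.4,4.6,0,0,1,3.4,6.8,0,0,1,4.4,8.5,0,0,1,4.85,9.4,-1,0,1,4.85,9.4,-3,0,1,4.85,9.4,-5,0,1,4.85,9.4,-7,0,1,4.85,9.4,-9,0,1,4.85,9.4,-11,0,1,4.85,9.4,-12,0,1,4.85,9.4,-12.8,0,1,4.85,9.4,-13.3,0,1,4.85,9.4,-13.6,0,1,4.85,9.4,-13.6,0]}}

```text
clock: 5.67
tool_pos: [0.6156, 0.1645, 0.0984]
ee_rot: [[-0.259, 0.966, 0.003], [0.966, 0.259, 0.007], [0.006, 0.005, -1.0]]
ft_force: [0.0, -0.6, -1.1]
opening: 0.031
```

Request:
{"method": "send_rows", "body": {"rows": [1,-0.25,-0.4,0,0,1,-0.25,-0.85,0,0,1,-0.25,-0.85,0,0,1,-0.25,-0.85,0,0]}}

```text
clock: 6.0
tool_pos: [0.6135, 0.1552, 0.099]
ee_rot: [[-0.258, 0.966, 0.004], [0.966, 0.258, 0.007], [0.005, 0.006, -1.0]]
ft_force: [0.0, 0.6, -1.2]
opening: 0.0312
```

Request:
{"method": "send_rows", "body": {"rows": [1,0,0.05,-0.3,0,1,0,0.05,-0.5,0,1,0,0.05,-0.65,0,1,0,0.05,-0.7,0,1,0,0.05,-0.7,0,1,0,0.05,-0.7,0]}}

```text
clock: 6.5
tool_pos: [0.6136, 0.1561, 0.0926]
ee_rot: [[-0.258, 0.966, 0.005], [0.966, 0.258, 0.007], [0.005, 0.006, -1.0]]
ft_force: [-2.2, 0.4, 5.3]
opening: 0.0309
```

Request:
{"method": "send_rows", "body": {"rows": [0.3,0,0,0,0,0,0,0,0,0,-0.3,0,0,0,0,-0.5,0,0,0,0,-0.5,0,0,0,0,-0.5,0,0,1,0,-0.5,0,0,3,0,-0.5,0,0,6,0,-0.5,0,0,10,0,-0.5,0,0,14,0,-0.5,-2,-2,16,0,-0.5,-5,-4,16,0,-0.5,-8,-6.5,16,0,-0.5,-11,-8,16,0,-0.5,-14,-8,16,0,-0.5,-14,-8,16,0,-0.5,-14,-8,16,0,-0.5,-14,-8,16,0]}}

```text
clock: 8.0
tool_pos: [0.4748, 0.0765, 0.2536]
ee_rot: [[-0.258, 0.966, 0.007], [0.966, 0.258, 0.007], [0.005, 0.009, -1.0]]
ft_force: [-0.1, 0.8, 0.1]
opening: 0.0643
```

```bash
python3 - <<'E'
from h import *
s,im=save('wrist','w3.png'); print(s['tool_pos'],s['joints'].round(3),s['opening'],s['clock'],s['ft_force'].round(2))
save('top','t3.png')
E
```

```text
[0.4748422  0.07651145 0.25358471] [ 0.116  0.409 -0.454  1.969  0.238  0.806 -0.209] 0.06430306916405576 8.0 [-0.13  0.85  0.06]
```

View pics/w3.png

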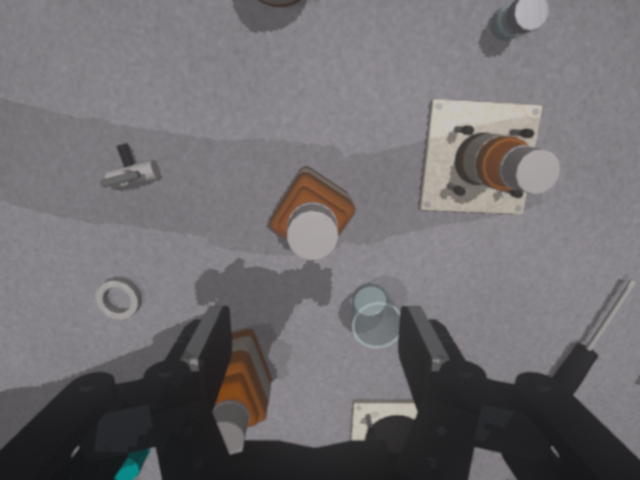

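View pics/t3.png

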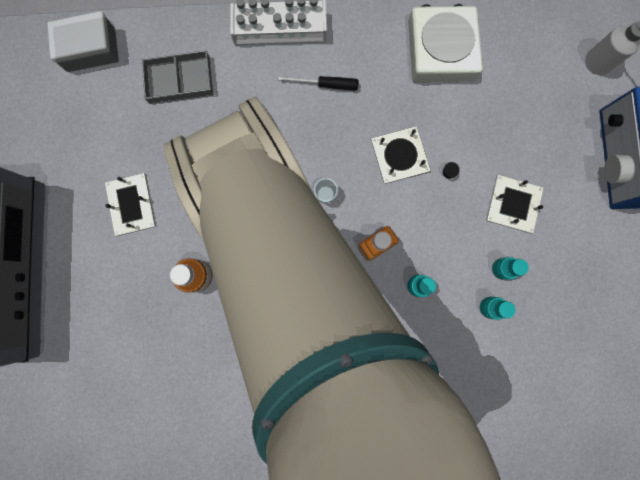

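```bash
python3 - <<'E'
from h import *
w=load('w3'); k=dict(pos=w['pos'],rot=w['rot'])
hsv=cv2.cvtColor(w['pixels'],cv2.COLOR_RGB2HSV)
m=(hsv[:,:,2]>135)&(hsv[:,:,1]<30); m[:200]=0;m[265:]=0;m[:,:280]=0;m[:,345:]=0
for c,st,l in blobs(m,300): print(c.round(1),st,plane(w,c,.114,**k)[0].round(4))
m=(hsv[:,:,0]<20)&(hsv[:,:,1]>90); m[:160]=0;m[300:]=0;m[:,:260]=0;m[:,370:]=0
b=max(blobs(m),key=lambda t:t[1][4]); pts=np.argwhere(b[2])[:,::-1]
q=plane(w,pts,.08,**k)[:,:2].astype(np.float32)*1000; print(cv2.minAreaRect(q))
# bay square edge angles from t0 board outline
T=load('top0'); V=T['pixels'].min(2); x0,y0=484,172
m=(V[y0:y0+65,x0:x0+65]>150).astype(np.uint8); m=max(blobs(m>0),key=lambda t:t[1][4])[2]
q=plane(T,np.argwhere(m)[:,::-1]+[x0,y0],.008)[:,:2].astype(np.float32)*1000; print(cv2.minAreaRect(q))
E
```

```text
[313.1 240.2] [ 280  211   65   54 2498] [0.4762 0.0722 0.114 ]
((473.3243103027344, 80.41568756103516), (50.955406188964844, 49.5994873046875), 71.7096939086914)
((525.5438842773438, -399.3486022949219), (99.83409118652344, 100.41851806640625), 72.60093688964844)
```

Request:
{"method": "send_rows", "body": {"rows": [-0.5,0,-0.1,-4,0,-0.5,0,-0.1,-8,0,-0.5,0,-0.1,-11,0,-0.5,0,-0.1,-13,0,-0.5,0,-0.1,-14.3,0,-0.5,0,-0.1,-15,0,-0.5,0,-0.1,-15.3,0,-0.5,0,-0.1,-15.3,0,1,0,-0.1,-15.3,0,1,0,-0.1,-15.3,0,1,0,-0.1,-15.3,0,1,0,-0.1,-15.3,0,1,0,-0.1,-15.3,0,1,0,-0.1,-15.3,0,1,0,-0.1,-15.3,0], "squeeze": 40}}

```text
clock: 9.35
tool_pos: [0.4757, 0.0758, 0.1009]
ee_rot: [[-0.258, 0.966, 0.008], [0.966, 0.258, 0.008], [0.005, 0.01, -1.0]]
ft_force: [-0.4, -0.6, 5.9]
opening: 0.035
```

Request:
{"method": "send_rows", "body": {"rows": [1,0,0,0.5,0,1,0,0,2,0,1,0,0,4.5,0,1,0,0,7.5,0,1,0,0,10.5,0,1,0,0,13,0,1,0,-0.5,14.5,0,1,0,-2,15,0,1,0.5,-4.5,15,0,1,0.8,-7.5,15,0,1,1.1,-10.5,15,0,1,1.4,-13.5,15,0,1,1.7,-16.5,15,0,1,2,-19.5,15,0,1,2.3,-22.5,15,0,1,2.6,-25.5,15,0,1,2.9,-28.5,15,0,1,3.1,-30.5,15,0,1,3.2,-31.5,15,0,1,3.2,-31.5,15,0]}}

```text
clock: 11.02
tool_pos: [0.507, -0.2418, 0.2506]
ee_rot: [[-0.254, 0.967, 0.008], [0.967, 0.254, 0.007], [0.005, 0.009, -1.0]]
ft_force: [0.5, 0.7, -2.5]
opening: 0.0348
```

Request:
{"method": "send_rows", "body": {"rows": [1,0,0,0,0,1,0,0,0,0]}}

```text
clock: 11.18
tool_pos: [0.5069, -0.2401, 0.2506]
ee_rot: [[-0.256, 0.967, 0.007], [0.967, 0.256, 0.008], [0.006, 0.009, -1.0]]
ft_force: [-0.1, -0.7, -0.8]
opening: 0.0352
```

```bash
python3 - <<'E'
from h import *
s,im=save('wrist','w4.png'); print(s['tool_pos'],s['joints'].round(3),s['opening'],s['clock'],s['ft_force'].round(2),s['dq'].round(3),s['ee_rot'].round(3))
E
```

```text
[ 0.50685299 -0.24007086  0.25059635] [ 0.679  0.525 -0.424  1.765  0.253  0.902  0.407] 0.03515518954903236 11.1833 [-0.12 -0.73 -0.83] [-0.013 -0.004 -0.002  0.     0.004 -0.     0.002] [[-0.256  0.967  0.007]
 [ 0.967  0.256  0.008]
 [ 0.006  0.009 -1.   ]]
```

View pics/w4.png

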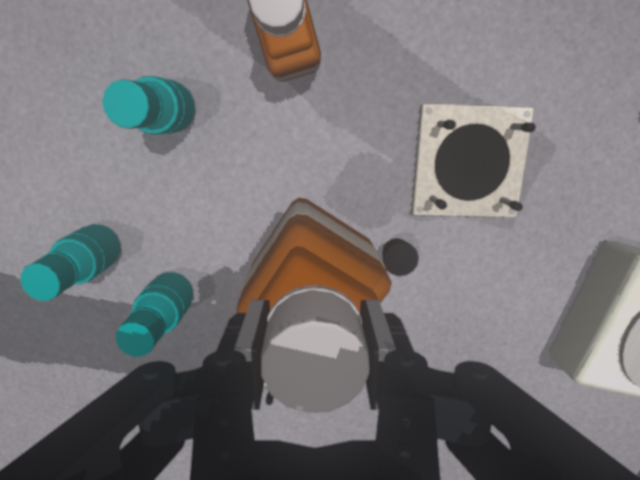

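```bash
python3 - <<'E'
from h import *
def dark(fn,x0,y0,x1,y1,th,ks):
    w=load(fn); k=dict(pos=w['pos'],rot=w['rot'])
    m=(w['pixels'].max(2)[y0:y1,x0:x1]<th).astype(np.uint8)
    m=cv2.morphologyEx(m,cv2.MORPH_OPEN,cv2.getStructuringElement(2,(ks,ks)))
    b=max(blobs(m>0),key=lambda t:t[1][4]); c=b[0]+[x0,y0]
    q=plane(w,np.argwhere(b[2])[:,::-1]+[x0,y0],.008,**k)[:,:2].astype(np.float32)*1000
    print(c.round(1),b[1],plane(w,c,.008,**k)[0].round(4),np.round(cv2.minAreaRect(q)[0]),np.round(cv2.minAreaRect(q)[1]),cv2.minAreaRect(q)[2])
dark('w1',430,228,535,322,90,25)
dark('w4',420,105,530,215,90,31)
E
```

```text
[482.  276.6] [  22   21   60   55 2810] [ 0.5266 -0.4005  0.008 ] [ 526. -401.] [57. 57.] 72.69775390625
[471.9 161.7] [  16   20   73   75 4337] [ 0.6368 -0.1667  0.008 ] [ 638. -167.] [66. 67.] 19.66132354736328
```

Request:
{"method": "send_rows", "body": {"rows": [1,0.2,-1.5,0,0,1,0.5,-4,0,0,1,0.8,-7,0,0,1,1.2,-10,0,0.02,1,1.6,-13,0,0.02,1,1.9,-15,0,0.02,1,1.95,-16,-1,0.02,1,1.95,-16,-3,0.02,1,1.95,-16,-5.5,0.02,1,1.95,-16,-8,0.02,1,1.95,-16,-10,0.02,1,1.95,-16,-11.5,0.02,1,1.95,-16,-12.5,0.02,1,1.95,-16,-13.2,0.02,1,1.95,-16,-13.2,0.02,1,1.95,-16,-13.2,0.02,1,1.95,-16,-13.2,0.02]}}

```text
clock: 12.65
tool_pos: [0.5273, -0.4001, 0.1198]
ee_rot: [[-0.276, 0.961, 0.009], [0.961, 0.276, 0.007], [0.005, 0.011, -1.0]]
ft_force: [0.6, -0.4, -1.1]
opening: 0.0349
```

```bash
python3 - <<'E'
from h import *
s,im=save('scene','s5.png'); print(s['tool_pos'],s['joints'].round(3))
p=im['pixels'][90:240,130:330,::-1]; cv2.imwrite('pics/s5z.png',cv2.resize(p,(800,600),interpolation=cv2.INTER_CUBIC))
E
```

```text
[ 0.52726382 -0.4000927   0.11977388] [ 0.817  0.816 -0.358  1.586  0.348  0.8    0.599]
```

View pics/s5z.png

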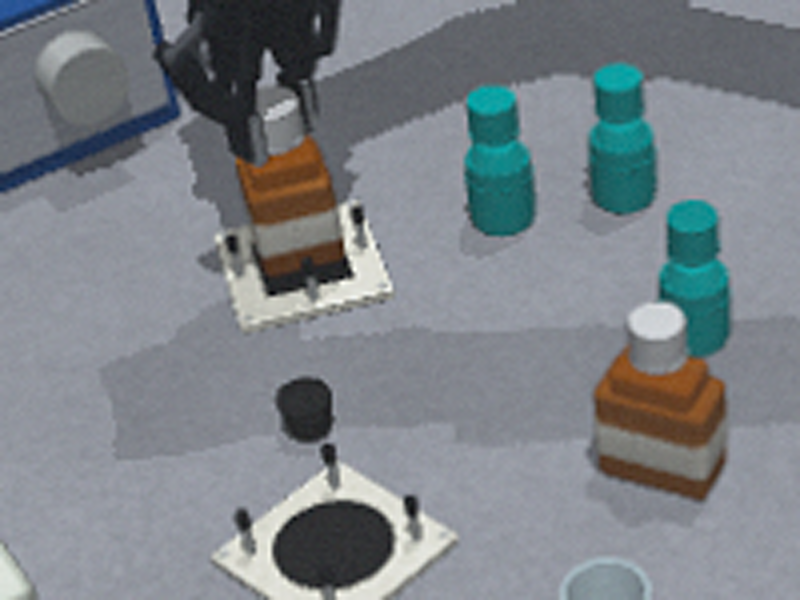

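Request:
{"method": "send_rows", "body": {"rows": [1,-0.05,0,-0.4,0,1,-0.05,0,-0.7,0,1,-0.05,0,-0.9,0,1,-0.05,0,-1.05,0,1,-0.05,0,-1.12,0,1,-0.05,0,-1.12,0,1,-0.05,0,-1.12,0]}}

```text
clock: 13.28
tool_pos: [0.5267, -0.4004, 0.109]
ee_rot: [[-0.276, 0.961, 0.009], [0.961, 0.276, 0.007], [0.004, 0.011, -1.0]]
ft_force: [-2.2, -0.0, 3.4]
opening: 0.0349
```

Request:
{"method": "send_rows", "body": {"rows": [0.3,0,0,0,0,0,0,0,0,0,-0.3,0,0,0,0,-0.5,0,0,0,0,-0.5,0,0,0,0,-0.5,0,0,1,0,-0.5,0,0,3,0,-0.5,0,0,6,0,-0.5,0,0,10,0,-0.5,-0.5,2,14,0,-0.5,-1.5,5.5,14.6,0,-0.5,-2.5,9.5,14.6,0,-0.5,-3.5,13.5,14.6,0,-0.5,-4.5,17.5,14.6,0,-0.5,-5.5,21.5,14.6,0,-0.5,-6.5,25,14.6,0,-0.5,-7.3,28,14.6,0,-0.5,-7.7,29.4,14.6,0,-0.5,-7.7,29.4,14.6,0,-0.5,-7.7,29.4,14.6,0]}}

```text
clock: 14.95
tool_pos: [0.45, -0.106, 0.2559]
ee_rot: [[-0.278, 0.961, 0.01], [0.961, 0.278, 0.006], [0.003, 0.012, -1.0]]
ft_force: [0.8, 0.4, -0.2]
opening: 0.0642
```

Request:
{"method": "send_rows", "body": {"rows": [-0.5,0,0,0,0]}}

```text
clock: 15.03
tool_pos: [0.4504, -0.1072, 0.2563]
ee_rot: [[-0.277, 0.961, 0.011], [0.961, 0.277, 0.005], [0.001, 0.012, -1.0]]
ft_force: [0.8, -0.6, -0.6]
opening: 0.0642
```

```bash
python3 - <<'E'
from h import *
s,im=save('wrist','w6.png'); print(s['tool_pos'],s['joints'].round(3),s['dq'].round(3))
E
```

```text
[ 0.4504401  -0.10718266  0.25631398] [ 0.525  0.381 -0.468  2.009  0.23   0.791  0.205] [ 0.004 -0.013 -0.004 -0.01   0.001  0.005  0.005]
```

View pics/w6.png

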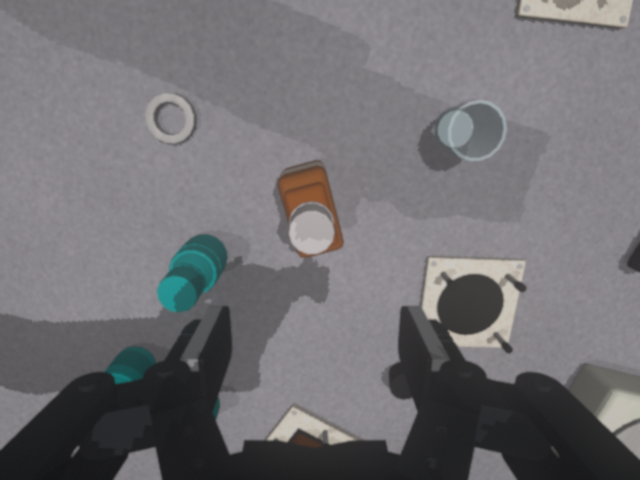

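```bash
python3 - <<'E'
from h import *
w=load('w6'); k=dict(pos=w['pos'],rot=w['rot'])
print(plane(w,[(312,229)],.116,**k).round(4))
hsv=cv2.cvtColor(w['pixels'],cv2.COLOR_RGB2HSV)
m=(hsv[:,:,0]<20)&(hsv[:,:,1]>90); m[:150]=0;m[265:]=0;m[:,:265]=0;m[:,350:]=0
b=max(blobs(m),key=lambda t:t[1][4]); pts=np.argwhere(b[2])[:,::-1]
q=plane(w,pts,.06,**k)[:,:2].astype(np.float32)*1000; print(cv2.minAreaRect(q))
T=load('top0'); V=T['pixels'].min(2); x0,y0=100,168
m=(V[y0:y0+72,x0:x0+60]>140).astype(np.uint8); q=plane(T,np.argwhere(m)[:,::-1]+[x0,y0],.008)[:,:2].astype(np.float32)*1000; print(cv2.minAreaRect(q))
E
```

```text
[[ 0.4496 -0.1047  0.116 ]]
((449.4408264160156, -106.900390625), (38.71466827392578, 70.34041595458984), 31.22132682800293)
((549.6803588867188, 400.26922607421875), (154.28292846679688, 124.4458999633789), 0.7236875295639038)
```

Request:
{"method": "send_rows", "body": {"rows": [-0.5,-0.1,0.1,-4,0,-0.5,-0.1,0.1,-8,0,-0.5,-0.1,0.1,-11,0,-0.5,-0.1,0.1,-13,0,-0.5,-0.1,0.1,-14.3,0,-0.5,-0.1,0.1,-15,0,-0.5,-0.1,0.1,-15.4,0,-0.5,-0.1,0.1,-15.4,0,1,-0.1,0.1,-15.4,0,1,-0.1,0.1,-15.4,0,1,-0.1,0.1,-15.4,0,1,-0.1,0.1,-15.4,0,1,-0.1,0.1,-15.4,0,1,-0.1,0.1,-15.4,0,1,-0.1,0.1,-15.4,0], "squeeze": 40}}

```text
clock: 16.33
tool_pos: [0.4502, -0.1066, 0.1033]
ee_rot: [[-0.276, 0.961, 0.013], [0.961, 0.276, 0.004], [0.0, 0.014, -1.0]]
ft_force: [0.1, -1.3, 6.8]
opening: 0.0309
```

Request:
{"method": "send_rows", "body": {"rows": [1,0,0,0.5,0,1,0,0,2,0,1,0,0,4.5,0,1,0,0,7.5,0,1,0,0,10.5,0,1,0,0,13,0,1,0.2,0.5,14.5,0.03,1,0.5,2,15,0.1,1,1,4.5,15,0.2,1,1.5,7.5,15,0.3,1,2.1,10.5,15,0.4,1,2.7,13.5,15,0.5,1,3.3,16.5,15,0.6,1,3.9,19.5,15,0.7,1,4.5,22.5,15,0.8,1,5.1,25.5,15,0.9,1,5.7,28.5,15,1,1,6.3,31,15,1.1,1,6.7,33,15,1.2,1,6.9,34,15,1.236]}}

```text
clock: 18.0
tool_pos: [0.5188, 0.2366, 0.2537]
ee_rot: [[-0.999, 0.049, 0.0], [0.049, 0.999, 0.016], [0.0, 0.016, -1.0]]
ft_force: [-0.2, 0.7, -1.2]
opening: 0.0309
```

Request:
{"method": "send_rows", "body": {"rows": [1,0,0,0,0,1,0,0,0,0,1,0,0,0,0]}}

```text
clock: 18.25
tool_pos: [0.5187, 0.2348, 0.2535]
ee_rot: [[-0.999, 0.051, -0.0], [0.051, 0.999, 0.014], [0.001, 0.014, -1.0]]
ft_force: [0.2, -0.5, -1.6]
opening: 0.0312
```

```bash
python3 - <<'E'
from h import *
s,im=save('wrist','w7.png'); print(s['tool_pos'],s['joints'].round(3),s['dq'].round(3), np.arctan2(s['ee_rot'][1,1],s['ee_rot'][0,1]))
E
```

```text
[0.51865432 0.23480289 0.2535006 ] [ 0.03   0.612 -0.793  1.735  0.494  0.999  0.576] [ 0.009 -0.005  0.007  0.005  0.002  0.     0.004] 1.5193521517321869
```

View pics/w7.png

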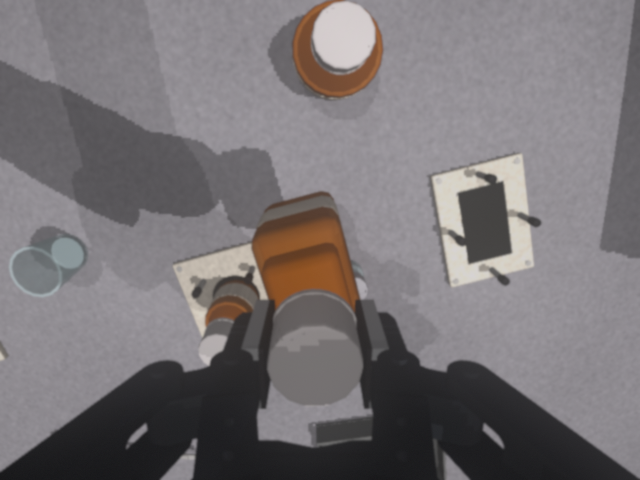

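```bash
python3 - <<'E'
from h import *
def dark(fn,x0,y0,x1,y1,th,ks):
    w=load(fn); k=dict(pos=w['pos'],rot=w['rot'])
    m=(w['pixels'].max(2)[y0:y1,x0:x1]<th).astype(np.uint8)
    m=cv2.morphologyEx(m,cv2.MORPH_OPEN,cv2.getStructuringElement(0,(ks,ks)))
    b=max(blobs(m>0),key=lambda t:t[1][4]); c=b[0]+[x0,y0]
    q=plane(w,np.argwhere(b[2])[:,::-1]+[x0,y0],.008,**k)[:,:2].astype(np.float32)*1000
    print(c.round(1),b[1],plane(w,c,.008,**k)[0].round(4),np.round(cv2.minAreaRect(q)[0]),np.round(cv2.minAreaRect(q)[1]),cv2.minAreaRect(q)[2])
dark('w7',440,165,525,275,90,21)
w=load('w7'); k=dict(pos=w['pos'],rot=w['rot'])
print(plane(w,[(344,37)],.118,**k))
# held bottle: shoulder-side silhouette edges, underside plane approx .155
p=w['pixels']; hsv=cv2.cvtColor(p,cv2.COLOR_RGB2HSV)
m=(hsv[:,:,0]<20)&(hsv[:,:,1]>90); m[:190]=0;m[300:]=0;m[:,:250]=0;m[:,362:]=0
b=max(blobs(m),key=lambda t:t[1][4])[2]
L=[];R=[]
for r in range(225,285,3):
    x=np.flatnonzero(b[r]); L.append((x[0],r)); R.append((x[-1],r))
for e in (L,R):
    q=plane(w,e,.2,**k)[:,:2]; v=cv2.fitLine(q.astype(np.float32),cv2.DIST_HUBER,0,.01,.01).ravel(); print('edge deg',np.degrees(np.arctan2(v[1],v[0])))
E
```

```text
[484.9 222.1] [  22   23   46   70 2875] [0.5481 0.3998 0.008 ] [549. 400.] [71. 42.] 10.209816932678223
[[0.39884176 0.25993419 0.118     ]]
edge deg 6.761558
edge deg 11.757276
```

Request:
{"method": "send_rows", "body": {"rows": [1,0.2,1.5,0,0,1,0.7,4,0,0,1,1.2,7,0,0,1,1.8,10,0,0,1,2.4,13,0,0,1,2.9,15.5,0,0,1,3.05,16.55,-1,0,1,3.05,16.55,-3,0,1,3.05,16.55,-5.5,0,1,3.05,16.55,-8,0,1,3.05,16.55,-10,0,1,3.05,16.55,-11.5,0,1,3.05,16.55,-12.5,0,1,3.05,16.55,-13.2,0,1,3.05,16.55,-13.2,0,1,3.05,16.55,-13.2,0,1,3.05,16.55,-13.2,0]}}

```text
clock: 19.72
tool_pos: [0.5498, 0.4007, 0.1228]
ee_rot: [[-0.999, 0.052, 0.002], [0.052, 0.999, 0.016], [-0.001, 0.016, -1.0]]
ft_force: [0.1, 0.4, -0.6]
opening: 0.0307
```

```bash
python3 - <<'E'
from h import *
s,im=save('scene','s8.png'); print(s['tool_pos'],s['joints'].round(3))
p=im['pixels'][270:420,350:550,::-1]; cv2.imwrite('pics/s8z.png',cv2.resize(p,(800,600),interpolation=cv2.INTER_CUBIC))
E
```

```text
[0.54983835 0.40071556 0.1228491 ] [-0.306  0.895 -0.667  1.529  0.633  0.928  0.348]
```

View pics/s8z.png

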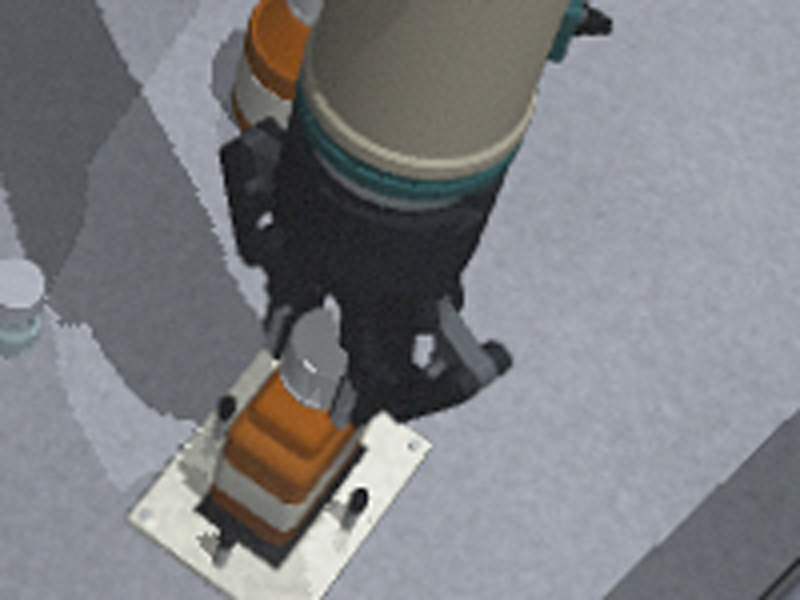

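Well aligned with the footprint; lower the last 11 mm.

Request:
{"method": "send_rows", "body": {"rows": [1,0,0,-0.4,0,1,0,0,-0.7,0,1,0,0,-0.95,0,1,0,0,-1.1,0,1,0,0,-1.18,0,1,0,0,-1.18,0,1,0,0,-1.18,0]}}

```text
clock: 20.35
tool_pos: [0.55, 0.4006, 0.1114]
ee_rot: [[-0.999, 0.052, 0.002], [0.052, 0.999, 0.016], [-0.001, 0.016, -1.0]]
ft_force: [0.6, -1.0, 2.2]
opening: 0.031
```

Request:
{"method": "send_rows", "body": {"rows": [0.3,0,0,0,0,0,0,0,0,0,-0.3,0,0,0,0,-0.5,0,0,0,0,-0.5,0,0,0,0,-0.5,0,0,1,0,-0.5,0,0,3,0,-0.5,0,0,6,0,-0.5,0,0,10,0,-0.5,-1.5,-1.5,13.5,0,-0.5,-4,-4,14.8,0,-0.5,-7,-7,14.8,0,-0.5,-10,-10,14.8,0,-0.5,-13,-12.5,14.8,0,-0.5,-15.2,-14,14.8,0,-0.5,-15.2,-14,14.8,0,-0.5,-15.2,-14,14.8,0,-0.5,-15.2,-14,14.8,0]}}

```text
clock: 21.85
tool_pos: [0.399, 0.2615, 0.2604]
ee_rot: [[-0.999, 0.052, 0.004], [0.052, 0.998, 0.017], [-0.003, 0.017, -1.0]]
ft_force: [0.5, 0.2, 0.4]
opening: 0.0643
```

Request:
{"method": "send_rows", "body": {"rows": [-0.5,0,0,0,0]}}

```text
clock: 21.93
tool_pos: [0.4, 0.2624, 0.2607]
ee_rot: [[-0.999, 0.052, 0.005], [0.052, 0.998, 0.019], [-0.004, 0.019, -1.0]]
ft_force: [0.1, 0.3, -0.3]
opening: 0.0641
```

```bash
python3 - <<'E'
from h import *
s,im=save('wrist','w9.png'); print(s['tool_pos'],s['joints'].round(3),s['dq'].round(3))
w=load('w9');k=dict(pos=w['pos'],rot=w['rot'])
hsv=cv2.cvtColor(w['pixels'],cv2.COLOR_RGB2HSV)
m=(hsv[:,:,2]>170)&(hsv[:,:,1]<40)
for c,st,l in blobs(m,300): print(c.round(1),st,plane(w,c,.118,**k)[0].round(4))
E
```

```text
[0.39997751 0.26239659 0.260724  ] [-0.039  0.471 -0.841  1.964  0.441  0.881  0.41 ] [-0.005  0.002 -0.    -0.029  0.002  0.     0.003]
[314.8 234.4] [284 205  50  48 962] [0.4026 0.2649 0.118 ]
[467.1 292. ] [ 433  272   53   52 1121] [0.453  0.3737 0.118 ]
[417.7 293.8] [400 285  39  19 357] [0.452  0.3372 0.118 ]
[254.7 382. ] [ 231  346   48   74 1608] [0.5202 0.2117 0.118 ]
```

View pics/w9.png

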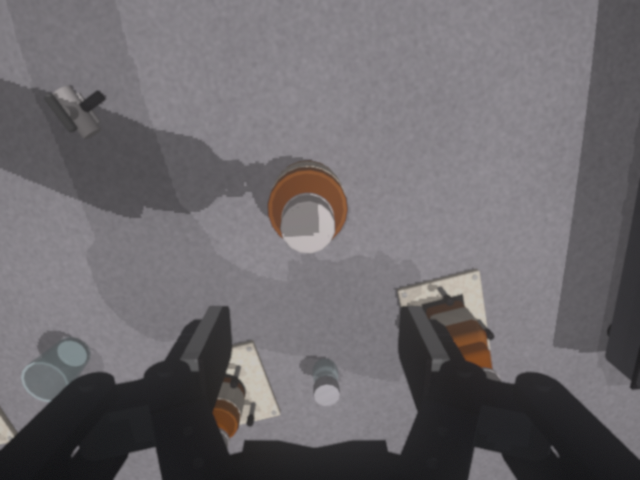

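Request:
{"method": "send_rows", "body": {"rows": [-0.5,-0.2,-0.2,-4,0,-0.5,-0.2,-0.2,-8,0,-0.5,-0.2,-0.2,-11,0,-0.5,-0.2,-0.2,-13,0,-0.5,-0.2,-0.2,-14.5,0,-0.5,-0.2,-0.2,-15.3,0,-0.5,-0.2,-0.2,-15.7,0,-0.5,-0.2,-0.2,-15.7,0,1,-0.2,-0.2,-15.7,0,1,-0.2,-0.2,-15.7,0,1,-0.2,-0.2,-15.7,0,1,-0.2,-0.2,-15.7,0,1,-0.2,-0.2,-15.7,0,1,-0.2,-0.2,-15.7,0,1,-0.2,-0.2,-15.7,0], "squeeze": 40}}

```text
clock: 23.23
tool_pos: [0.3988, 0.2609, 0.1047]
ee_rot: [[-0.999, 0.052, 0.007], [0.053, 0.998, 0.02], [-0.006, 0.02, -1.0]]
ft_force: [-0.3, -1.1, 6.9]
opening: 0.0369
```

Request:
{"method": "send_rows", "body": {"rows": [1,0,0,0.5,0,1,0,0,2,0,1,0,0,4.5,0,1,0,0,7.5,0,1,0,0,10.5,0,1,0,0,13,0,1,0.2,-0.4,14.5,0,1,1,-1.8,15,0,1,2.2,-4,15,-0.05,1,3.6,-6.5,15,-0.1,1,5,-9,15,-0.15,1,6.5,-11.7,15,-0.2,1,8,-14.4,15,-0.25,1,9.5,-17.1,15,-0.3,1,11,-19.8,15,-0.35,1,12.5,-22.5,15,-0.4,1,14,-25.2,15,-0.45,1,15.2,-27.5,15,-0.5,1,16,-29,15,-0.5,1,16,-29,15,-0.5]}}

```text
clock: 24.9
tool_pos: [0.5598, -0.0344, 0.254]
ee_rot: [[-0.847, 0.531, 0.016], [0.531, 0.847, 0.011], [-0.007, 0.018, -1.0]]
ft_force: [0.1, -0.2, -3.5]
opening: 0.0372
```

Request:
{"method": "send_rows", "body": {"rows": [1,0,0,0,0,1,0,0,0,0,1,0,0,0,0]}}

```text
clock: 25.15
tool_pos: [0.5592, -0.0337, 0.254]
ee_rot: [[-0.848, 0.53, 0.015], [0.53, 0.848, 0.012], [-0.006, 0.018, -1.0]]
ft_force: [1.0, 0.0, -2.1]
opening: 0.0375
```

Request:
{"method": "send_rows", "body": {"rows": [1,0.8,-1.3,0,0,1,2,-3.5,0,0,1,3.5,-6,0,0,1,5,-8.5,0,0,1,6.5,-11,0,0,1,7.5,-12.7,0,0,1,7.8,-13.3,-1,0,1,7.8,-13.3,-3,0,1,7.8,-13.3,-5.5,0,1,7.8,-13.3,-8,0,1,7.8,-13.3,-10,0,1,7.8,-13.3,-11.5,0,1,7.8,-13.3,-12.5,0,1,7.8,-13.3,-13,0,1,7.8,-13.3,-13,0,1,7.8,-13.3,-13,0,1,7.8,-13.3,-13,0]}}

```text
clock: 26.57
tool_pos: [0.638, -0.1665, 0.1252]
ee_rot: [[-0.848, 0.529, 0.017], [0.53, 0.848, 0.012], [-0.008, 0.019, -1.0]]
ft_force: [0.6, 0.8, -1.9]
opening: 0.0368
```

```bash
python3 - <<'E'
from h import *
s,im=save('scene','s10.png'); print(s['tool_pos'],s['joints'].round(3))
p=im['pixels'][150:270,140:300,::-1]; cv2.imwrite('pics/s10z.png',cv2.resize(p,(800,600),interpolation=cv2.INTER_CUBIC))
E
```

```text
[ 0.6380269 -0.1664886  0.1251949] [ 0.543  0.841 -0.571  1.598  0.545  0.851  0.777]
```

View pics/s10z.png

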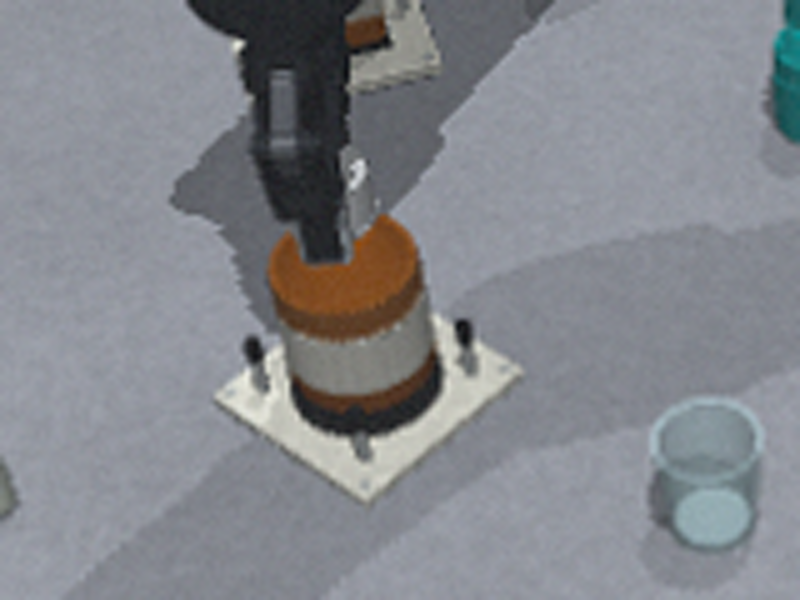

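Centred over the disc; lower, then release.

Request:
{"method": "send_rows", "body": {"rows": [1,-0.05,0,-0.4,0,1,-0.05,0,-0.7,0,1,-0.05,0,-0.95,0,1,-0.05,0,-1.15,0,1,-0.05,0,-1.28,0,1,-0.05,0,-1.28,0,1,-0.05,0,-1.28,0]}}

```text
clock: 27.2
tool_pos: [0.6376, -0.1669, 0.1128]
ee_rot: [[-0.848, 0.53, 0.017], [0.53, 0.848, 0.011], [-0.009, 0.018, -1.0]]
ft_force: [-1.2, -1.5, 2.2]
opening: 0.0373
```

Request:
{"method": "send_rows", "body": {"rows": [0.3,0,0,0,0,0,0,0,0,0,-0.3,0,0,0,0,-0.5,0,0,0,0,-0.5,0,0,0,0,-0.5,0,0,1,0,-0.5,0,0,3,0,-0.5,0,0,6,0,-0.5,0,0,10,0,-0.5,0,0,14,0,-0.5,0,0,18,0,-0.5,-2,-3,18,0,-0.5,-5,-6,18,0,-0.5,-8,-9,18,0,-0.5,-11,-12,18,0,-0.5,-14,-15,18,0,-0.5,-17,-18,18,0,-0.5,-20,-21,18,0,-0.5,-23,-24,18,0,-0.5,-23,-24,18,0]}}

```text
clock: 28.87
tool_pos: [0.4, -0.4145, 0.2928]
ee_rot: [[-0.842, 0.54, 0.012], [0.54, 0.842, 0.006], [-0.006, 0.012, -1.0]]
ft_force: [-1.3, -0.3, -0.0]
opening: 0.0639
```

Request:
{"method": "send_rows", "body": {"rows": [-0.5,-3,-4,0,0,-0.5,-6,-8,0,0,-0.5,-9,-11,0,0,-0.5,-12,-14,0,0,-0.5,-15,-17,0,0,-0.5,-17,-20,0,0,-0.5,-19,-22,0,0,-0.5,-19,-22,0,0,-0.5,-19,-22,0,0,-0.5,-19,-22,0,0]}}

```text
clock: 29.7
tool_pos: [0.21, -0.6344, 0.2929]
ee_rot: [[-0.841, 0.541, 0.013], [0.541, 0.841, 0.007], [-0.007, 0.013, -1.0]]
ft_force: [0.0, 0.7, -0.3]
opening: 0.0643
```

```bash
python3 - <<'E'
from h import *
save('scene','s11.png'); save('top','t11.png'); s=sense(); print(s['tool_pos'],s['clock'])
E
```

```text
[ 0.2120543  -0.63308966  0.29330542] 29.8
```

View pics/s11.png

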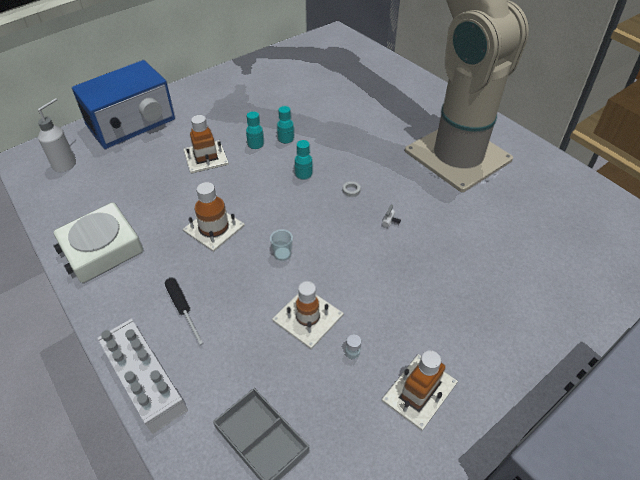

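View pics/t11.png

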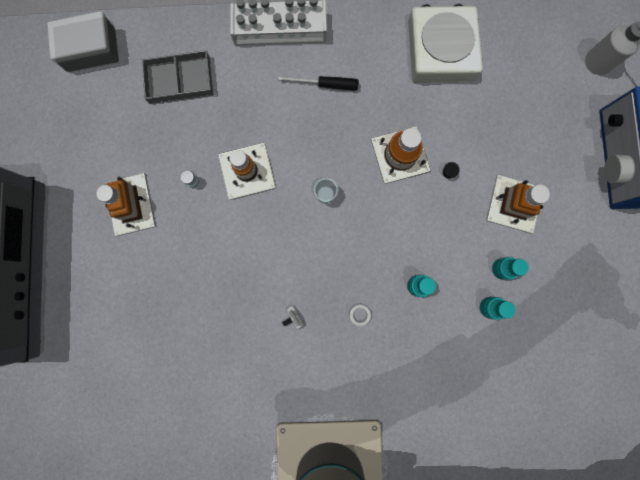

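```bash
python3 - <<'E'
from h import *
S,T=load('scene11'.replace('scene','s')),load('t11')
ex={'small':((.6128,.156),.104,(307,286),(238,158)),'flat':((.5495,.4005),.124,(431,358),(105,192)),'square':((.5265,-.400),.122,(199,121),(540,193)),'large':((.637,-.167),.126,(207,189),(412,137))}
for k,(b,h,a,t) in ex.items():
    c=[]
    for im,g in ((S,a),(T,t)):
        hsv=cv2.cvtColor(im['pixels'],cv2.COLOR_RGB2HSV); m=((hsv[:,:,2]>180)&(hsv[:,:,1]<40))
        bl=blobs(m,40); q=min(bl,key=lambda z:np.hypot(*(z[0]-g))); c.append(q[0]); 
    o1,d1=rays(S,c[0]);o2,d2=rays(T,c[1]);p,e=tri(o1,d1[0],o2,d2[0])
    print(k,np.round(c,1).tolist(),p.round(4),round(e,4),'err mm',np.round((p[:2]-b)*1000,1), 'z err',round((p[2]-h)*1000,1))
hsv=cv2.cvtColor(T['pixels'],cv2.COLOR_RGB2HSV)
am=(hsv[:,:,0]<20)&(hsv[:,:,1]>90)&(hsv[:,:,2]>40)
for n,x0,y0,x1,y1,z in (('square',495,172,552,225,.08),('flat',100,175,150,225,.08)):
    pts=np.argwhere(am[y0:y1,x0:x1])[:,::-1]+[x0,y0]; q=plane(T,pts,z)[:,:2].astype(np.float32)*1000; print(n,cv2.minAreaRect(q))
for n,g in (('vial',(187,177)),('beaker',(325,190))): 
    a=load('top0')['pixels'][g[1]-14:g[1]+15,g[0]-14:g[0]+15].astype(int);b=T['pixels'][g[1]-14:g[1]+15,g[0]-14:g[0]+15].astype(int);print(n,abs(a-b).mean())
E
python3 -c "
import cv2
a=cv2.imread('pics/s11.png');b=cv2.imread('pics/t11.png')
import numpy as np
f=lambda im,x,y:cv2.resize(im[y:y+75,x:x+100],(400,300),interpolation=cv2.INTER_CUBIC)
cv2.imwrite('pics/f.png',np.vstack([np.hstack([f(a,160,110),f(a,375,340)]),np.hstack([f(b,470,165),f(b,85,165)])]))"
```

```text
small [[306.6, 287.6], [244.7, 170.7]] [0.5983 0.144  0.0761] 0.0125 err mm [-14.5 -12. ] z err -27.9
flat [[430.9, 358.7], [104.0, 192.9]] [0.5502 0.4009 0.1233] 0.0022 err mm [0.7 0.4] z err -0.7
square [[197.9, 118.5], [540.1, 193.5]] [ 0.5256 -0.3999  0.1225] 0.0033 err mm [-0.9  0.1] z err 0.5
large [[205.1, 187.7], [410.9, 137.0]] [ 0.6363 -0.1662  0.1261] 0.0023 err mm [-0.7  0.8] z err 0.1
square ((519.4594116210938, -383.7060546875), (70.49561309814453, 66.8807601928711), 74.30044555664062)
flat ((543.6680297851562, 389.25384521484375), (81.9068374633789, 58.841941833496094), 13.118996620178223)
vial 2.1220768925881885
beaker 2.028537455410226
```

View pics/f.png

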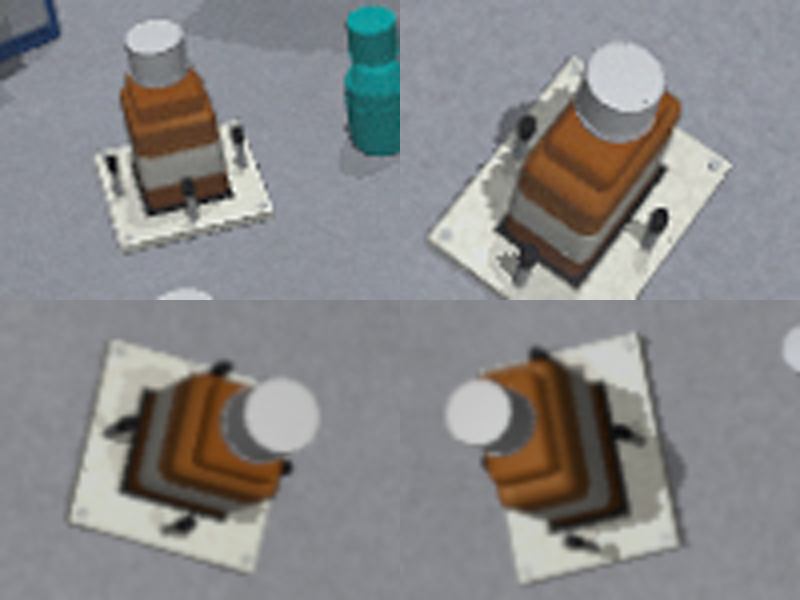

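```bash
python3 - <<'E'
from h import *
S,T=load('s11'),load('t11')
print('scene',plane(S,[(306.6,287.6)],.104))
g=cv2.cvtColor(T['pixels'],cv2.COLOR_RGB2GRAY)[140:182,218:262]
g=cv2.resize(g,None,fx=6,fy=6,interpolation=cv2.INTER_CUBIC)
c=cv2.HoughCircles(g,cv2.HOUGH_GRADIENT,1.5,100,param1=100,param2=15,minRadius=38,maxRadius=60)
uv=c[0,0,:2]/6+[218,140]; print(c[0,0],uv,plane(T,[uv],.104))
o1,d1=rays(S,(306.6,287.6));o2,d2=rays(T,uv);print(tri(o1,d1[0],o2,d2[0]))
E
```

```text
scene [[0.61444081 0.15585313 0.104     ]]
[117.75 104.25  50.75] [237.625 157.375] [[0.61281137 0.15678613 0.104     ]]
(array([0.61362197, 0.15625985, 0.10356701]), np.float64(0.0018242331234877957))
```

All four bottles are within about 1 mm of where they belong and at the right height, so I'm handing in.

```bash
python3 -c "
from rig import *
s=sense();print(s['clock'],s['ft_force']);print(sign_off())"
```

```text
29.8 [ 0.77047924  1.78071747 -0.04355682]
the job is handed in; nothing more can be done
None
```

All four bottles are standing upright in their own bays, and I handed the job in at about 30 s of the 112 s allowed. I carried them by the caps, lowered each one until it touched its board, then released it. `sign_off()` gives no verdict, so the results below are from my own camera checks just before handing in.

- **Position:** triangulating the caps from the two fixed cameras put each bottle within about 1 mm of its footprint centre. Cap heights were within 1 mm of a bottle resting on its 8 mm board.
- **Alignment:** the rough final measure had the square and flat bottles about 2° off their footprints. The close-up pictures also show them lined up.
- **Beaker and vial:** their image patches in the top view are essentially unchanged from the start. The gripper is parked well clear of everything.

Two checks needed correcting:

- **Small bottle's cap:** the first automatic check failed because the cap merged with the white board in the top view. Refitting the cap as a circle gave about 1 mm.
- **Small bottle's placement:** the first approach stopped about 8 mm off in y, and I corrected that before setting it down.

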